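# Unlatch the towel dispenser with its release key and open the cover

### The job

The steel paper-towel dispenser on the worktop is empty and its front cover is latched shut. Take the release key from its stand, push the pin gently straight down through the small hole in the dispenser's top until the spring latch behind it lets go and the cover moves forward (never force it: press and hold, and stop as soon as the latch is felt to have gone down), then put the key back upright in its stand and swing the cover all the way down, ready for refilling. Leave the things around it where they stand.

Things in the scene. Friction and masses are not known exactly. Their poses are not given: they have to be found in the camera images.
- dispenser: steel paper-towel dispenser, fixed, 110 x 260 x 201 mm (x, y, z); origin at the centre of its underside, z up, cover side looks along its -x. A spring latch under the release hole holds the cover: pushed down it resists with 4 N at touch + 1.2 N/mm, lets go after 5 to 6 mm (about 10 to 11 N), has a hard stop at 10 mm (16 N), springs back. Over 25 N from the key does damage
- release_hole (a point): centre of the mouth of the release hole, at [-0.010, 0, 0.204] m in the dispenser's frame: vertical round hole, 11 mm wide, through the 5 mm top sheet, in a dark bush 24 mm across, 3 mm high, 13 mm inside. Below it is the latch's 13 mm wide flat stud, its head 15 to 27 mm below the mouth: set by hand, different each time, not measurable from outside
- cover (a joint): angle of the front cover: 0 shut and latched; once the latch lets go and is kept down, two slow spring pushers move it to about 0.14 within about 1.5 s and it stays there by hinge friction (0.12 N m); keep the pin down till it moves. 1.55 is fully down, level in front of the dispenser. Past about 0.4 the cover sinks down slowly by itself
- cover_hinge (a point): middle of the cover's hinge line, along the dispenser's y, at [-0.058, 0, 0.025] m in its frame. The cover, a 5 mm steel panel, 258 mm wide, 174 mm high from the hinge plus the finger lip, swings forward (to the dispenser's -x) and down. Inside, 166 mm from the hinge in the middle, a 36 mm wide hooked flange stands 30 mm inwards
- pull_lip (a point): middle of the rear face of the cover's finger lip, 192 mm from the hinge; moves with the cover; axes as the dispenser's when shut. The lip, 160 mm wide, 5 mm thick (7 mm at its rounded rim), stands above the dispenser's flat top, 201 to 228 mm up when shut (this point: 217 mm). The space behind it, over the top, is free, so a finger can hook it from above
- key_grip (a point): centre of the release key's flat grey grip, 30 mm along the key's x, 14 mm thick along its y, 52 mm high along z (up, away from the pin). Below it a round guard (34 mm across, 5 mm thick, upper face 25 mm below this point), then the steel pin, 8 mm diameter, 50 mm long, round tip. Key about 70 g
- key_tip (a point): the lower end of the key's pin, 80 mm below key_grip along the key's axis
- stand_mouth (a point): centre of the mouth of the key stand, 58 mm above the worktop: fixed steel tube on a 76 mm round foot, flared at the top to 30 mm outside, 22 mm inside, 15 mm inside below. The key stands in it pin down, guard on the rim: key_tip 50 mm below the mouth, key_grip 30 mm above; at the start the stand's axes are those of the key
- timer: bystander: round twist timer, red on white, 62 mm across, 40 mm high; origin at its underside
- sauce_pot_1: bystander: clear portion pot with red-brown sauce and a lid, 53 mm across, 36 mm high; origin at its underside
- salt_shaker: bystander: salt shaker, 44 mm across, 90 mm high; origin at its underside
Not all that is in view belongs to the job. What is shaped like the part that bears key_grip but green or purple is not meant.

How it is judged:
On the way, in this order (a step that is already met when the one before it is completed fails the run):
1. the key's pin is through the release hole and bears on the latch (horizontal distance between key_tip and release_hole below 0.006 m and z of key_tip in the frame of dispenser between 0.14 and 0.194 m and contact force between key and dispenser above 2.5 N and value of joint cover below 0.04 rad), for 0.1 s.
2. the latch is released by the key: the cover has started forward while the pin is in the hole (horizontal distance between key_tip and release_hole below 0.006 m and z of key_tip in the frame of dispenser between 0.14 and 0.194 m and value of joint cover above 0.05 rad), for 0.05 s.
At the end, for the whole second after the job is handed in: the cover is swung fully down (more than 1.4 rad of 1.55); the key is back in its stand, released, at rest, upright within 0.15 rad, its tip within 10 mm of the stand's axis and 44 to 56 mm below the mouth (value of joint cover above 1.4 rad and horizontal distance between key_tip and stand_mouth below 0.01 m and angle between key_tip's own z axis and vertical below 0.15 rad and distance between key_tip and stand_mouth between 0.044 and 0.056 m and linear speed of key below 0.02 m/s); the robot touches nothing.
It fails at once if the key pushes on any part of the dispenser with more than 25 N (contact force between key and dispenser above 25 N).
It fails at once if a bystander is moved by more than 30 mm or knocked over (distance of any of timer, sauce_pot_1, salt_shaker from where it was at the start of the episode above 0.03 m or angle between any of timer, sauce_pot_1, salt_shaker's own z axis and vertical above 0.5 rad).
It also fails if it takes over 72 s, if anything falls off the work surface, if the arm or the gripper's body presses on something with over 40 N, if the wrist force passes 120 N, or if a joint passes its speed limit or range.

### The arm

A 7-joint arm with a two-finger parallel gripper is mounted at the origin on a cart in front of the work surface, level with it; the furniture and walls round the work are solid. World frame = base frame: x ahead of the robot, y to its left, z up, the work surface at z = 0. Lengths are in m, angles in rad, forces in N, time in s.
With the tool pointing down it reaches from about 0.425 to 0.975 m from the base axis. Payload 16.7 kg.
Tool frame: the origin (TCP) lies midway between the tips of the shut fingers; the grasp point (between the pads) lies r.hold_point_z behind it (r.hold_point_z is the distance from the TCP to the grasp point, in m); z points along the fingers, y is the direction in which the jaws open and shut (so a half turn about z gives the same grasp; the last joint's range is limited). The gripper opens to 85 mm and grips with 20 to 120 N. Pads are 22 mm wide; open, the fingers measure 114 mm over their backs; the gripper's body (76 mm by 85 mm) begins 54 mm behind the grasp point. The pads swing forward as they close: fully open they stand 13 mm farther back than shut.
Start: joints at [-1.5, 0.426, 0.074, 1.606, -0.034, 1.111, -0.067], TCP at [0.148, 0.659, 0.231] pointing down, gripper open.
Joint ranges: [-2.85, 2.85], [-0.5, 2.14], [-1.23, 1.37], [0.21, 2.46], [-1.02, 4.16], [0.16, 2.05], [-2.73, 2.73]. Speed limits (rad/s): [1.89, 1.89, 2.39, 2.39, 3.01, 3.01, 3.01].

### API

Orientations are given as a unit quaternion [x, y, z, w].
In Python, from cell import r gives the robot as it stands.
- The arm moves only by the tool send_rows, never from a script. Its argument "increments" is a list of rows, each a list of 7 numbers: the shift along the world's x, y, z in m, then the turn, a rotation vector about the world's x, y, z in rad, then the opening in per cent of the stroke, from 0 (shut) to 100 (fully open). A call has 1 to 12 rows; each row is the pose to reach, as a shift and turn from the pose commanded when the call began; what a row does not reach only later rows make up. A row lasts 1/12 s, in which the tool goes at most 41.7 mm and 7.16 degrees, less where a joint would pass 70% of its speed; a pose out of reach is approached as far as the arm can. A call with a gripper value outside its range is refused whole. The fingers move at their own pace and stop on an object; "newtons" is the grip in N (left out, the last holds). Time passes only in rows, so rows that repeat a pose let the fingers close. It gives the time, the measured TCP pose, the force and the opening at its end, in the units of the state.
- r.sense(): the state, without advancing time (a new reading comes with each control period).
- r.camera(name): name is "scene" or "side" or "wrist"; returns a dict with "pixels" (400x640x3 uint8, red, green, blue), "mtx" (3x3 intrinsics, pixels), "cam_to_world" (4x4, takes a point from camera to world coordinates). Camera axes: x right, y down, z forward; pixel columns grow to the right and rows downward; lengths in m; the calibration is good to about 2 mm. A picture is of the moment at which its call begins. There is no depth.
- r.hand_in(): hands the job in, once; it reports no verdict.
The state is a dict: "t": time; "joints": joint angles; "joint_velocities": joint speeds; "joint_torque": joint torques, N m; "position": TCP position; "orientation": TCP orientation; "wrist_force": force on the tool from outside, world axes, zero at the start; "ft_torque": the same for the moment, N m; "width": opening from 0.0 (shut) to 1.0 (fully open).
Only numpy, scipy, OpenCV 4.12 (cv2) and the standard library are available. Lean on these libraries where they do the work, as an engineer would, in place of code of your own. Each camera call takes 0.05 s, during which the arm holds its last target.

## Working session

There is one attempt and no reset: what is moved stays moved. The work goes in short steps, Python scripts to look and compute and a tool call to move; the robot and the scene stay as the last step left them, time stands still between calls to the robot, and variables do not carry over. Pictures are saved under pics/ and viewed, and the job is handed in when it is done.

Besides the shell and the picture viewer there is one more tool, called after "Call:" in YAML: its name, and indented under it one key for each argument. send_rows: Moves the arm, as the interface text tells. Its arguments: {"type":"object","properties":{"increments":{"type":"array"},"newtons":{"type":"number"}},"required":["increments"]}

```bash
mkdir -p pics; ls; python3 - <<'E'
from cell import r
import cv2
s=r.sense()
print({k:(v if not hasattr(v,'tolist') else v.tolist()) for k,v in s.items()}, r.hold_point_z)
for n in ["scene","side","wrist"]:
    c=r.camera(n); cv2.imwrite(f"pics/{n}0.png",c["pixels"][:,:,::-1]); print(n,c["mtx"],c["cam_to_world"])
E
```

```text
pics
{'t': 0.0, 'joints': [-1.4994431286773575, 0.426752383772281, 0.07384323324543736, 1.6066135891891522, -0.03409214254487876, 1.1107600454337037, -0.06711063536219251], 'joint_velocities': [-0.0011161655241404029, 0.0005399651592472676, 0.0004495675679358252, -0.0003431060674305579, -0.00045531981218037773, 5.799608437870676e-05, -0.0003658635748741493], 'joint_torque': [-0.0011154358435305767, -94.98471736907959, 3.7603721022605896, -46.34914755821228, 0.01917094923555851, 0.010337002167943865, 0.00011418366284488002], 'position': [0.1478051643094202, 0.6582096445653972, 0.23059385388044806], 'orientation': [0.11021820958411338, 0.9939072091413678, -0.0006367737154212254, -2.030086619617939e-05], 'wrist_force': [0.1319668314274728, -0.989403242788659, 0.4012131254682888], 'ft_torque': [-9.52835102430936e-06, -0.01777553112154689, -0.02862982092684245], 'width': 0.9971855292562324} 0.0187
scene [[484.17634582   0.         303.21343476]
 [  0.         484.17634582 204.05926252]
 [  0.           0.           1.        ]] [[-0.80688241 -0.25134892  0.53456944 -0.09332915]
 [-0.59035344  0.31159116 -0.74457624  0.92837959]
 [ 0.02058132 -0.91637038 -0.39980212  0.65164713]
 [ 0.          0.          0.          1.        ]]
side [[386.84314926   0.         325.64777946]
 [  0.         386.84314926 197.23989479]
 [  0.           0.           1.        ]] [[-0.99979989 -0.01628239  0.01162141  0.57179952]
 [-0.01778631  0.45767075 -0.88894383  1.00144795]
 [ 0.00915535 -0.88897265 -0.45786877  0.65915215]
 [ 0.          0.          0.          1.        ]]
wrist [[310.94268442   0.         320.65890117]
 [  0.         310.94268442 201.36821607]
 [  0.           0.           1.        ]] [[ 0.21966006  0.93762479  0.26946098  0.07976444]
 [ 0.97557568 -0.21076199 -0.06189892  0.67326194]
 [-0.00124582  0.2764763  -0.96101993  0.37292656]
 [ 0.          0.          0.          1.        ]]
```

View pics/scene0.png

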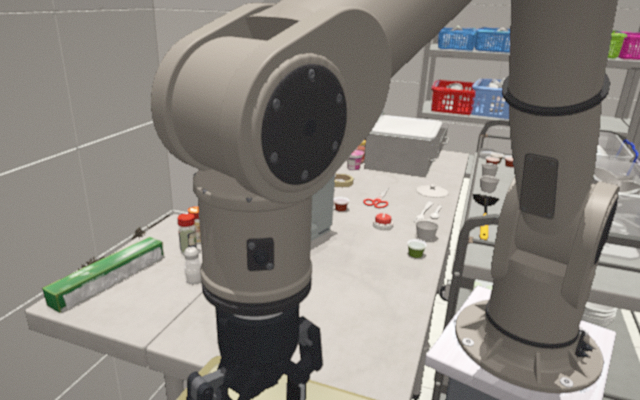

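View pics/side0.png

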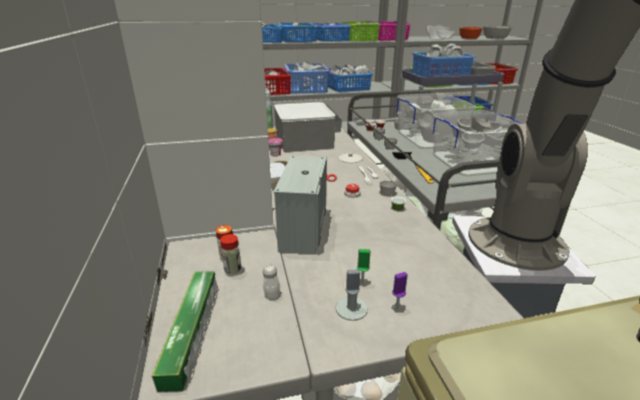

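View pics/wrist0.png

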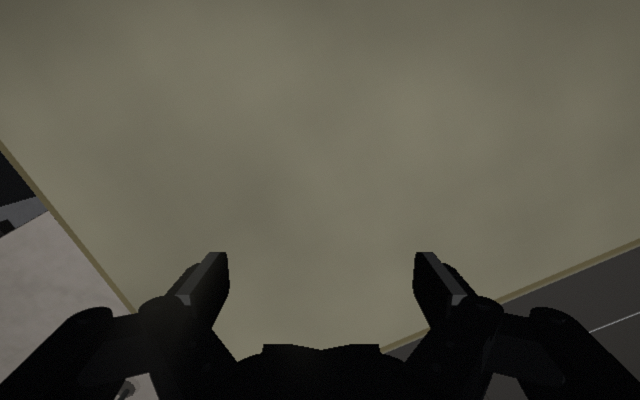

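The side view shows the dispenser at (300,200) with its bush near (305,173). The grey key in its stand is at (352,280), and the decoys are at (363,260) and (400,285). The arm blocks the scene view. I'll zoom in.

```bash
python3 - <<'E'
import cv2
im=cv2.imread("pics/side0.png")
cv2.imwrite("pics/z1.png",cv2.resize(im[240:330,320:420],None,fx=7,fy=6,interpolation=cv2.INTER_CUBIC))
cv2.imwrite("pics/z2.png",cv2.resize(im[145:260,265:345],None,fx=7,fy=5.2,interpolation=cv2.INTER_CUBIC))
E
cat > h.py <<'E'
import numpy as np, json
from cell import r
def ray(c,u,v):
    K=np.array(c["mtx"]);T=np.array(c["cam_to_world"])
    d=T[:3,:3]@np.linalg.inv(K)@np.array([u,v,1.]);return T[:3,3],d/np.linalg.norm(d)
def onz(c,u,v,z):
    o,d=ray(c,u,v);return o+d*(z-o[2])/d[2]
def proj(c,p):
    K=np.array(c["mtx"]);T=np.array(c["cam_to_world"])
    q=T[:3,:3].T@(np.array(p)-T[:3,3]);q=K@q;return q[:2]/q[2]
def tri(obs):
    A=np.zeros((3,3));b=np.zeros(3)
    for c,u,v in obs:
        o,d=ray(c,u,v);P=np.eye(3)-np.outer(d,d);A+=P;b+=P@o
    x=np.linalg.solve(A,b)
    return x,[proj(c,x)-np.array([u,v]) for c,u,v in obs]
E
```

```text
(no output)
```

View pics/z1.png

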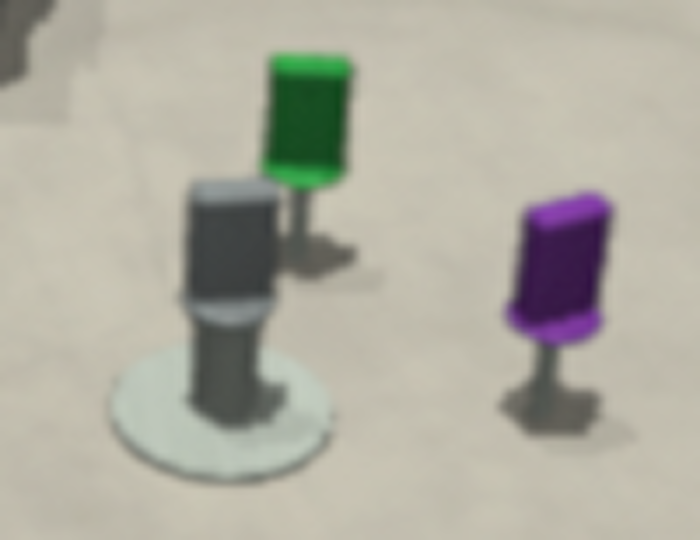

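View pics/z2.png

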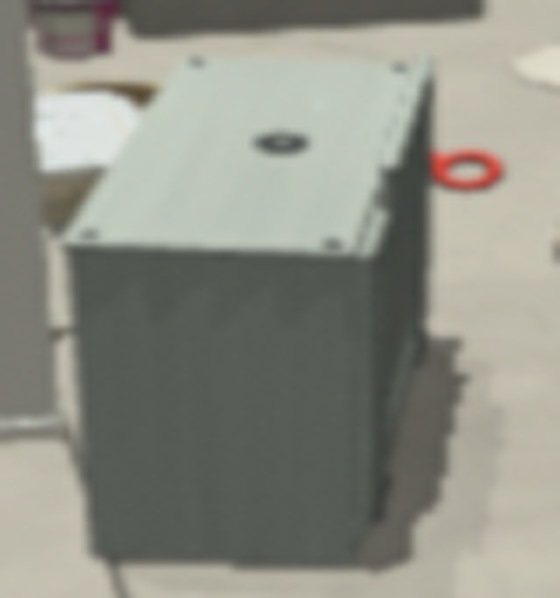

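```bash
python3 - <<'E'
from h import *
c=r.camera("side")
f=lambda u,v:(265+u/7,145+v/5.2)
g=lambda u,v:(320+u/7,240+v/6)
print("hole",onz(c,*f(281,142),.204))
for n,p in dict(nl=(68,243),nr=(375,255),fl=(190,60),fr=(432,60)).items(): print(n,onz(c,*f(*p),.201))
for n,p in dict(nl=(95,555),nr=(365,568)).items(): print(n,onz(c,*f(*p),0))
for n,p in dict(cl=(110,408),cr=(332,408),t=(222,344),b=(222,480)).items(): print(n,onz(c,*g(*p),.005))
for n,p in dict(topl=(192,190),topr=(278,187),topc=(235,189)).items(): print(n,onz(c,*g(*p),.114))
for n,p in dict(gl=(182,300),gr=(274,300),b=(228,322)).items(): print(n,onz(c,*g(*p),.063))
for n,p in dict(top=(311,63),bot=(310,260)).items(): print("green",onz(c,*g(*p),.11 if n=='top' else 0))
E
```

```text
hole [ 0.64632219 -0.03979742  0.204     ]
nl [0.71906389 0.08484445 0.201     ]
nr [0.60234277 0.09424462 0.201     ]
fl [ 0.69718638 -0.17245848  0.201     ]
fr [ 0.58510246 -0.17709389  0.201     ]
nl [0.71960245 0.07364096 0.        ]
nr [0.60671755 0.08257752 0.        ]
cl [0.55429429 0.30485149 0.005     ]
cr [0.47890683 0.30277573 0.005     ]
t [0.51472805 0.26691103 0.005     ]
b [0.51790468 0.34238621 0.005     ]
topl [0.53032764 0.30577367 0.114     ]
topr [0.50264079 0.30317053 0.114     ]
topc [0.51651391 0.30477178 0.114     ]
gl [0.53189604 0.30787007 0.063     ]
gr [0.50166448 0.3070107  0.063     ]
b [0.51733112 0.31986475 0.063     ]
green [0.48568433 0.21686758 0.11      ]
green [0.47932634 0.20733915 0.        ]
```

Call:
send_rows:
  increments:
    - [0.01,-0.009,0,0,0,0.008,100]
    - [0.025,-0.024,0,0,0,0.02,100]
    - [0.045,-0.043,0,0,0,0.035,100]
    - [0.07,-0.067,0,0,0,0.055,100]
    - [0.095,-0.09,0,0,0,0.08,100]
    - [0.12,-0.115,0,0,0,0.1,100]
    - [0.145,-0.139,0,0,0,0.12,100]
    - [0.17,-0.163,0,0,0,0.14,100]
    - [0.195,-0.187,0,0,0,0.16,100]
    - [0.22,-0.21,0,0,0,0.185,100]
    - [0.245,-0.234,0,0,0,0.205,100]
    - [0.27,-0.258,0,0,0,0.225,100]

```text
t: 1.2
position: [0.4191, 0.3985, 0.2314]
orientation: [-0.003, 1.0, 0.0, 0.0]
wrist_force: [1.4, 0.2, 0.1]
width: 1.0
```

Call:
send_rows:
  increments:
    - [0.025,-0.024,0,0,0,0.025,100]
    - [0.05,-0.048,0.005,0,0,0.05,100]
    - [0.07,-0.067,0.01,0,0,0.065,100]
    - [0.085,-0.082,0.012,0,0,0.08,100]
    - [0.095,-0.091,0.014,0,0,0.085,100]
    - [0.099,-0.095,0.015,0,0,0.09,100]
    - [0.099,-0.095,0.015,0,0,0.09,100]
    - [0.099,-0.095,0.015,0,0,0.09,100]

```text
t: 1.87
position: [0.5163, 0.3058, 0.2461]
orientation: [-0.047, 0.999, 0.0, -0.0]
wrist_force: [-0.6, 0.7, 0.1]
width: 0.999
```

```bash
python3 - <<'E'
from h import *
import cv2
for n in ["scene","side","wrist"]:
    c=r.camera(n); cv2.imwrite(f"pics/{n}1.png",c["pixels"][:,:,::-1])
E
```

```text
(no output)
```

View pics/wrist1.png

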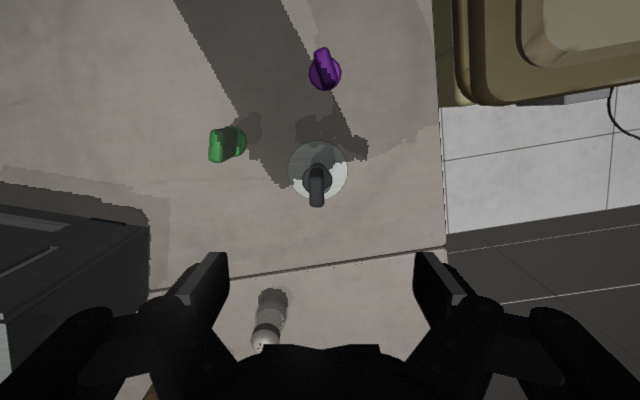

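View pics/side1.png

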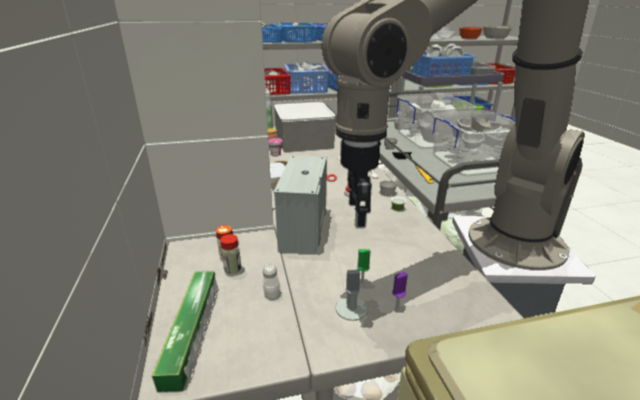

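View pics/scene1.png

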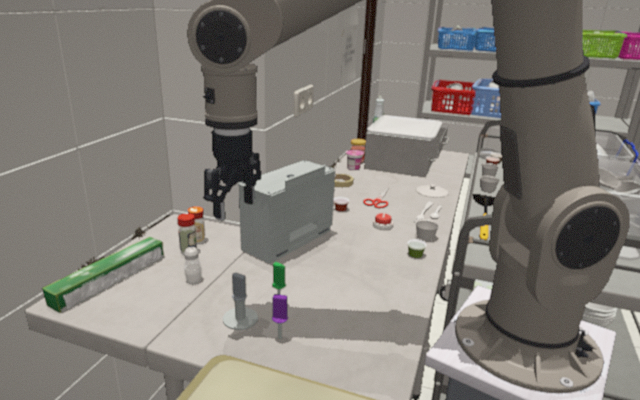

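The wrist view shows the grey key at (317,185) with its stand foot around it, the green decoy at (227,143) and the purple one at (324,68). The scene view is now clear, with the key at (239,285). Next I'll refine the positions.

```bash
python3 - <<'E'
import cv2
a=cv2.imread("pics/wrist1.png");b=cv2.imread("pics/scene1.png")
cv2.imwrite("pics/z3.png",cv2.resize(a[130:215,270:370],None,fx=7,fy=7,interpolation=cv2.INTER_CUBIC))
cv2.imwrite("pics/z4.png",cv2.resize(b[260:340,200:300],None,fx=7,fy=7,interpolation=cv2.INTER_CUBIC))
cv2.imwrite("pics/z5.png",cv2.resize(b[155:265,235:345],None,fx=7,fy=5.4,interpolation=cv2.INTER_CUBIC))
E
```

```text
(no output)
```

View pics/z3.png

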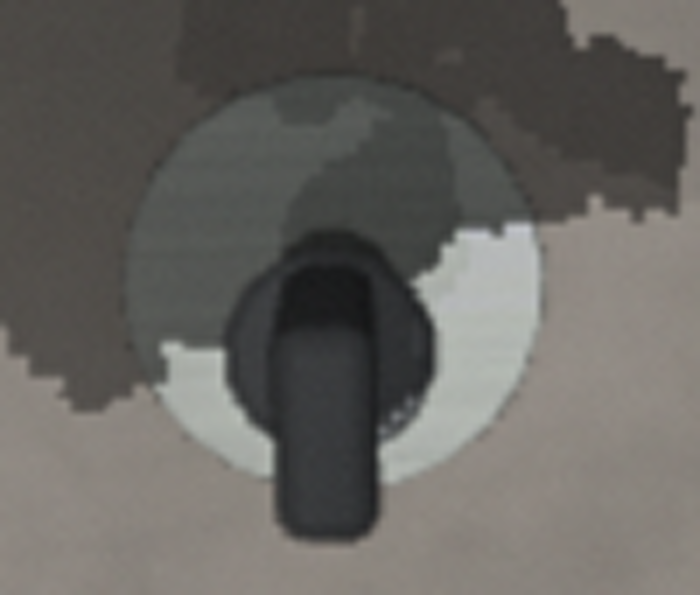

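View pics/z4.png

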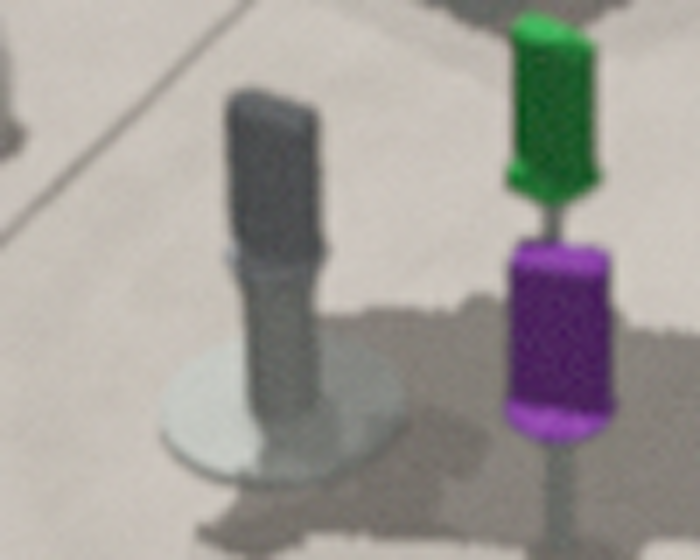

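View pics/z5.png

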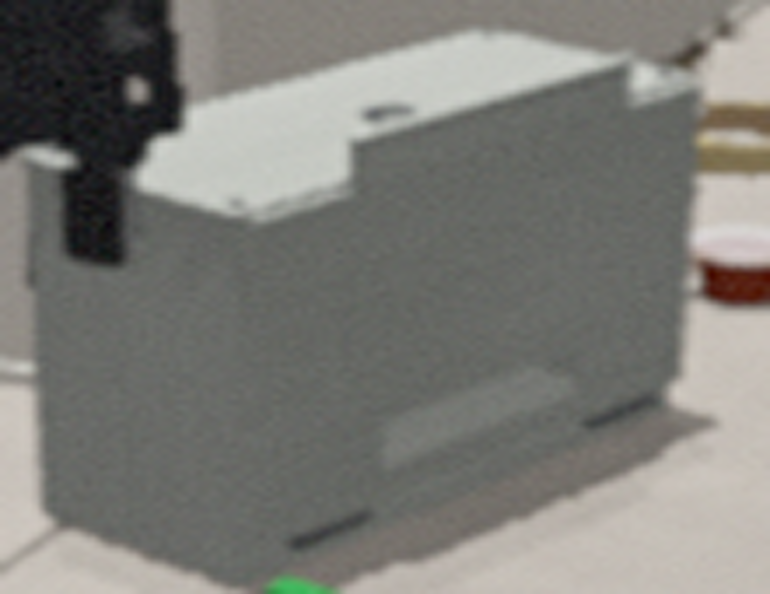

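```bash
python3 - <<'E'
from h import *
import cv2
w=r.camera("wrist");s=r.camera("side");sc=r.camera("scene")
print(r.sense()["position"])
print("foot w",onz(w,317.6,170,.004))
print("grip top w",onz(w,316.6,191.9,.114))
# edge direction of grip top
for p in [(283,340),(283,530),(375,340),(375,530)]: print(onz(w,270+p[0]/7,130+p[1]/7,.114))
print("tri top",tri([(w,316.6,191.9),(s,353.6,271.3),(sc,200+272/7,260+106/7)]))
print("scene foot",onz(sc,200+283/7,260+405/7,.004))
print("scene bush",onz(sc,235+390/7,155+111/5.4,.204))
print(tri([(s,305.1,172.3),(sc,235+390/7,155+111/5.4)]))
# bystanders
print("timer",onz(s,352,191,.01),onz(sc,383,225,.01));print("pot1",onz(sc,341,206,.01)); print("salt",onz(s,272,292,.01),onz(sc,194,278,.01))
print('greenpot',onz(sc,416,252,.01),'cup',onz(sc,427,236,.01))
E
```

```text
[0.51630934 0.30619989 0.24622936]
foot w [0.51616003 0.3020934  0.004     ]
grip top w [0.5164013  0.30227133 0.114     ]
[0.50461929 0.29561756 0.114     ]
[0.53002062 0.29780818 0.114     ]
[0.50349649 0.3073822  0.114     ]
[0.52886932 0.30986872 0.114     ]
tri top (array([0.51656779, 0.30235662, 0.11128771]), [array([ 0.11359814, -0.54453602]), array([-0.15301643,  0.49036898]), array([ 0.16627599, -0.57954002])])
scene foot [0.5147747  0.30490525 0.004     ]
scene bush [ 0.6435557  -0.03787309  0.204     ]
(array([ 0.64660483, -0.04202776,  0.2025637 ]), [array([0.00342809, 0.15115152]), array([ 0.03717373, -0.16152384])])
timer [ 0.48939458 -0.31404336  0.01      ] [ 0.48164346 -0.29060273  0.01      ]
pot1 [ 0.65804258 -0.33202213  0.01      ]
salt [0.71208924 0.25882268 0.01      ] [0.70602488 0.26381832 0.01      ]
greenpot [ 0.3316544  -0.19608158  0.01      ] cup [ 0.34623772 -0.30551146  0.01      ]
```

Call:
send_rows:
  increments:
    - [0,-0.0035,-0.01,0,0,0,100]
    - [0,-0.0035,-0.03,0,0,0,100]
    - [0,-0.0035,-0.055,0,0,0,100]
    - [0,-0.0035,-0.08,0,0,0,100]
    - [0,-0.0035,-0.105,0,0,0,100]
    - [0,-0.0035,-0.13,0,0,0,100]
    - [0,-0.0035,-0.15,0,0,0,100]
    - [0,-0.0035,-0.165,0,0,0,100]
    - [0,-0.0035,-0.173,0,0,0,100]
    - [0,-0.0035,-0.175,0,0,0,100]
    - [0,-0.0035,-0.175,0,0,0,100]

```text
t: 3.08
position: [0.5167, 0.3018, 0.0709]
orientation: [-0.047, 0.999, -0.0, -0.0]
wrist_force: [0.0, 1.0, -0.0]
width: 1.001
```

Call:
send_rows:
  increments:
    - [0,0,0,0,0,0,60]
    - [0,0,0,0,0,0,40]
    - [0,0,0,0,0,0,30]
    - [0,0,0,0,0,0,20]
    - [0,0,0,0,0,0,10]
    - [0,0,0,0,0,0,0]
    - [0,0,0,0,0,0,0]
    - [0,0,0,0,0,0,0]
  newtons: 60

```text
t: 3.75
position: [0.517, 0.3022, 0.0716]
orientation: [-0.047, 0.999, 0.0, 0.0]
wrist_force: [-1.5, -0.5, 5.9]
width: 0.155
```

```bash
python3 - <<'E'
from h import *
import cv2
s=r.sense();print(s["position"],s["orientation"],s["wrist_force"],s["width"])
for n in ["side","wrist"]:
    c=r.camera(n); cv2.imwrite(f"pics/{n}2.png",c["pixels"][:,:,::-1])
E
```

```text
[0.51697018 0.30218965 0.0716306 ] [-4.70368976e-02  9.98893138e-01  1.10988684e-04  1.29333595e-04] [-1.4587564  -0.50691681  5.85326875] 0.1551332527584344
```

View pics/wrist2.png

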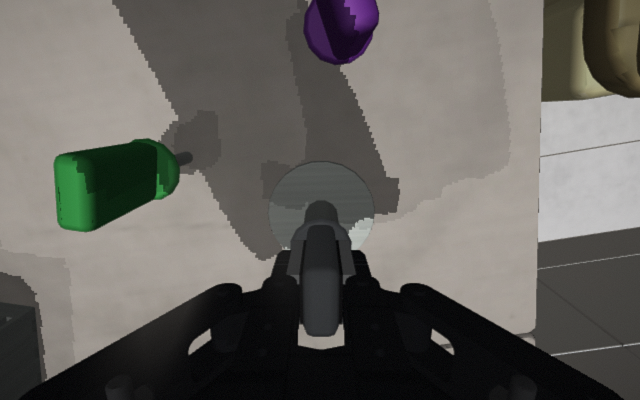

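View pics/side2.png

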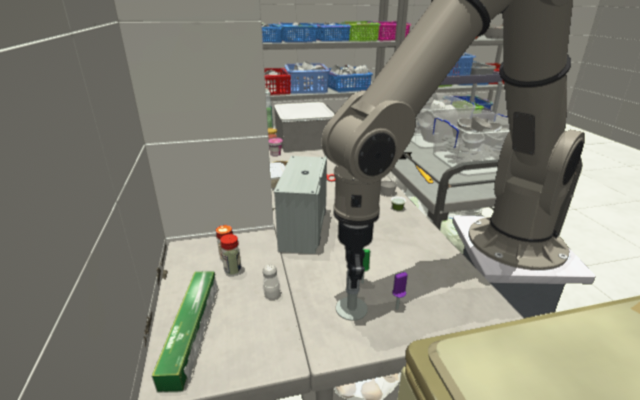

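Call:
send_rows:
  increments:
    - [0,0,0.005,0,0,0,0]
    - [0,0,0.015,0,0,0,0]
    - [0,0,0.03,0,0,0,0]
    - [0,0,0.05,0,0,0,0]
    - [0,0,0.075,0,0,0,0]
    - [0,0,0.105,0,0,0,0]
    - [0,0,0.135,0,0,0,0]
    - [0,0,0.165,0,0,0,0]
    - [0,0,0.19,0,0,0,0]
    - [0,0,0.21,0,0,0,0]
    - [0,0,0.22,0,0,0,0]
    - [0,0,0.225,0,0,0,0]

```text
t: 4.85
position: [0.5172, 0.3022, 0.2983]
orientation: [-0.047, 0.999, 0.001, 0.001]
wrist_force: [-0.6, -0.0, -1.3]
width: 0.158
```

Call:
send_rows:
  increments:
    - [0.005,-0.014,0.01,0,0,-0.01,0]
    - [0.013,-0.035,0.02,0,0,-0.02,0]
    - [0.023,-0.065,0.025,0,0,-0.04,0]
    - [0.036,-0.098,0.025,0,0,-0.06,0]
    - [0.048,-0.13,0.025,0,0,-0.08,0]
    - [0.061,-0.165,0.025,0,0,-0.1,0]
    - [0.074,-0.2,0.025,0,0,-0.12,0]
    - [0.087,-0.235,0.025,0,0,-0.14,0]
    - [0.1,-0.27,0.025,0,0,-0.155,0]
    - [0.112,-0.3,0.025,0,0,-0.17,0]
    - [0.123,-0.328,0.025,0,0,-0.178,0]
    - [0.13,-0.344,0.025,0,0,-0.178,0]

```text
t: 5.85
position: [0.6467, -0.0466, 0.3203]
orientation: [0.044, 0.999, -0.001, -0.001]
wrist_force: [-0.1, 0.3, -1.1]
width: 0.155
```

Call:
send_rows:
  increments:
    - [0,0,0,0,0,0,0]
    - [0,0,0,0,0,0,0]
    - [0,0,0,0,0,0,0]

```text
t: 6.1
position: [0.6464, -0.0416, 0.3204]
orientation: [0.042, 0.999, -0.0, -0.001]
wrist_force: [-0.3, 0.4, -0.3]
width: 0.153
```

```bash
python3 - <<'E'
from h import *
import cv2
s=r.sense();print(s["position"],s["orientation"],s["wrist_force"],s["width"])
for n in ["side","wrist","scene"]:
    c=r.camera(n); cv2.imwrite(f"pics/{n}3.png",c["pixels"][:,:,::-1])
a=cv2.imread("pics/side3.png");b=cv2.imread("pics/scene3.png")
cv2.imwrite("pics/z6.png",cv2.resize(a[100:200,260:360],None,fx=6,fy=6,interpolation=cv2.INTER_CUBIC))
cv2.imwrite("pics/z7.png",cv2.resize(b[110:210,240:340],None,fx=6,fy=6,interpolation=cv2.INTER_CUBIC))
E
```

```text
[ 0.64636965 -0.04164092  0.3204278 ] [ 4.18979181e-02  9.99121571e-01 -2.13389419e-05 -8.06284889e-04] [-0.29046886  0.40056865 -0.28514993] 0.15332625167644615
```

View pics/z6.png

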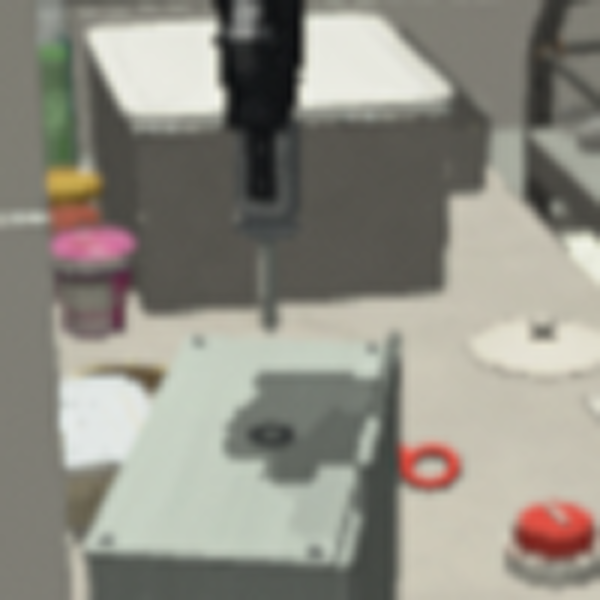

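View pics/z7.png

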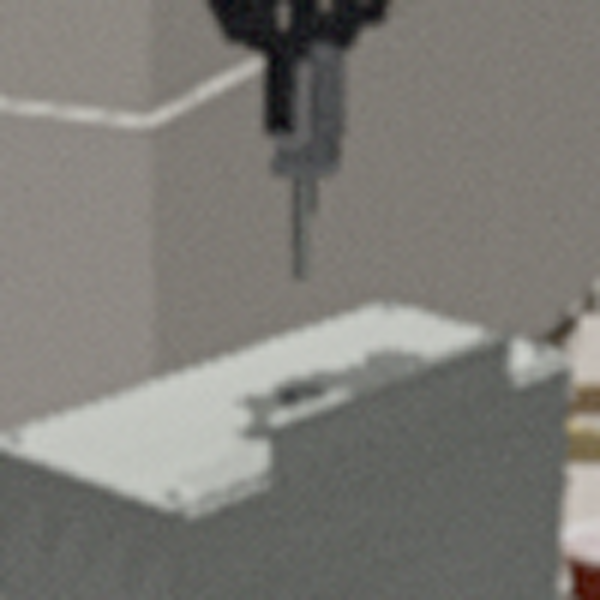

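View pics/wrist3.png

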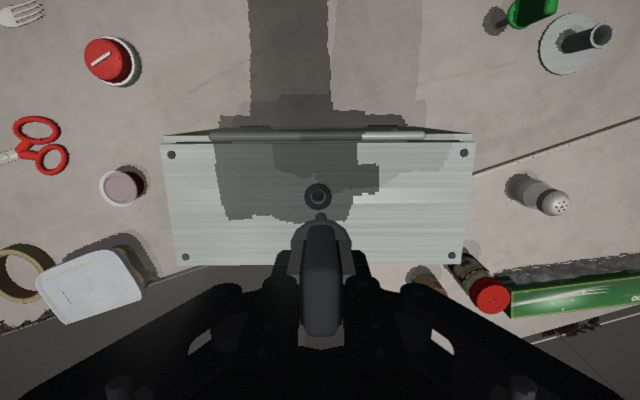

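```bash
python3 - <<'E'
from h import *
import cv2
a=cv2.imread("pics/wrist3.png")
cv2.imwrite("pics/z8.png",cv2.resize(a[170:270,270:370],None,fx=6,fy=6,interpolation=cv2.INTER_CUBIC))
w=r.camera("wrist");s=r.camera("side");sc=r.camera("scene")
p=r.sense()["position"]; print(p)
print("tip",tri([(s,260+270/6,100+328/6),(sc,240+299/6,110+279/6)]))
print("hole s",onz(s,260+271/6,100+433/6,.204),"sc",onz(sc,240+298/6,110+391/6,.204),"w",onz(w,317.7,196.5,.204))
for pt in ([p[0],p[1],p[2]-.0636],[p[0],p[1],p[2]-.0136]): print("expected",proj(w,pt),(proj(s,pt)-[260,100])*6,(proj(sc,pt)-[240,110])*6)
E
```

```text
[ 0.64675568 -0.0412324   0.3213747 ]
tip (array([ 0.6456437 , -0.03638467,  0.25875403]), [array([0.01313312, 0.54438711]), array([ 0.1181822 , -0.58062239])])
hole s [ 0.64631941 -0.0408317   0.204     ] sc [ 0.64755186 -0.0384759   0.204     ] w [ 0.6467699  -0.04397268  0.204     ]
expected [320.91033439 216.27507706] [268.44996566 329.4958684 ] [304.42614933 274.5236548 ]
expected [320.98544284 245.92510373] [266.7881009  229.38791545] [305.61585413 163.85206735]
```

View pics/z8.png

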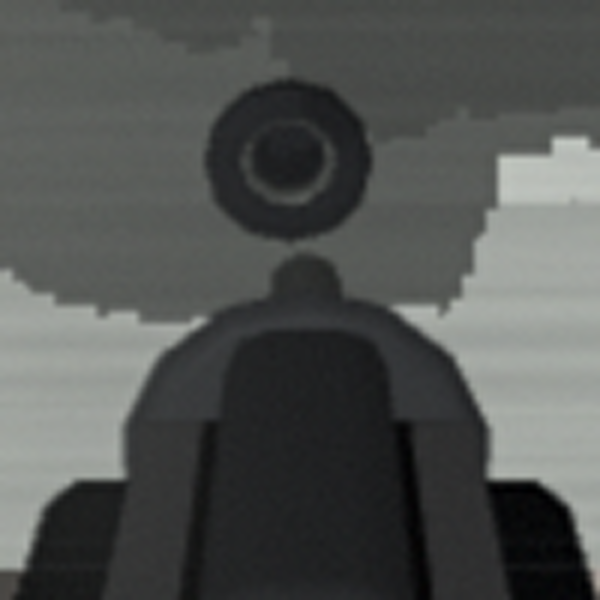

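```bash
python3 - <<'E'
from h import *
s=r.camera("side");sc=r.camera("scene");w=r.camera("wrist")
print(r.sense()["position"])
print("s",onz(s,260+269.4/6,100+434.5/6,.204),"sc",onz(sc,240+303.4/6,110+386/6,.204))
print("tri",tri([(s,260+269.4/6,100+434.5/6),(sc,240+303.4/6,110+386/6),(w,318,196.5)]))
print("w",onz(w,318,196.5,.204))
E
```

```text
[ 0.64680213 -0.04161799  0.32136675]
s [ 0.64698128 -0.03897387  0.204     ] sc [ 0.64964182 -0.04514068  0.204     ]
tri (array([ 0.64776329, -0.04386877,  0.20329932]), [array([-0.15290243, -0.45168378]), array([0.26338221, 0.52465691]), array([0.67907694, 0.41871874])])
w [ 0.64715045 -0.04440131  0.204     ]
```

Call:
send_rows:
  increments:
    - [0,-0.001,-0.005,0,0,0,0]
    - [0,-0.0025,-0.015,0,0,0,0]
    - [0,-0.0025,-0.025,0,0,0,0]
    - [0,-0.0025,-0.035,0,0,0,0]
    - [0,-0.0025,-0.042,0,0,0,0]
    - [0,-0.0025,-0.045,0,0,0,0]
    - [0,-0.0025,-0.045,0,0,0,0]
    - [0,-0.0025,-0.045,0,0,0,0]
    - [0,-0.0025,-0.045,0,0,0,0]

```text
t: 7.3
position: [0.6471, -0.0445, 0.2767]
orientation: [0.042, 0.999, -0.0, 0.0]
wrist_force: [-0.7, -0.4, -0.6]
width: 0.157
```

```bash
cat > look.py <<'E'
from h import *
import cv2,sys
k=sys.argv[1]
s=r.sense();print(s["t"],s["position"],s["wrist_force"],s["width"])
C={n:r.camera(n) for n in ["wrist","side","scene"]}
w,a,b=[C[n]["pixels"][:,:,::-1].copy() for n in ["wrist","side","scene"]]
f=lambda i,x,y,d:cv2.resize(i[y:y+d,x:x+d],(390,390),interpolation=cv2.INTER_CUBIC)
cv2.imwrite(f"pics/l{k}.png",np.hstack([f(w,290,170,60),f(a,280,135,60)]))
cv2.imwrite(f"pics/m{k}.png",f(b,260,140,60))
p=s["position"];t=np.array(p)-[0,0,.0636]
print("exp w",(proj(C["wrist"],t)-[290,170])*6.5,"s",(proj(C["side"],t)-[280,135])*6.5+[390,0],"sc",(proj(C["scene"],t)-[260,140])*6.5)
E
python3 look.py 1
```

```text
7.3 [ 0.64709799 -0.04445488  0.27673308] [-0.66148559 -0.36288995 -0.59882934] 0.15671290177500147
exp w [204.39107076 297.48486724] s [552.07497147 219.75493304] sc [202.79242176 204.08372849]
```

View pics/l1.png

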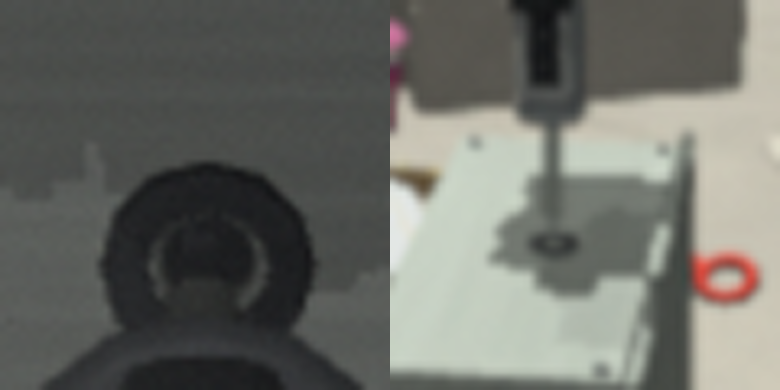

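View pics/m1.png

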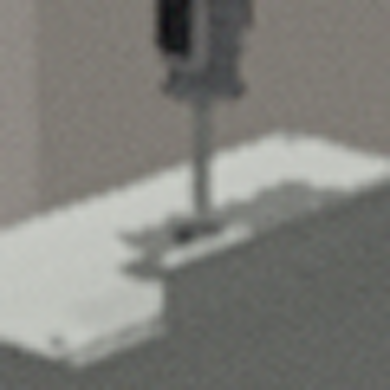

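```bash
python3 - <<'E'
from h import *
import cv2
w=r.camera("wrist");s=r.camera("side")
p=r.sense()["position"];print(p)
print(onz(w,290+209/6.5,170+267/6.5,.204))
i=w["pixels"][:,:,::-1]
j=cv2.convertScaleAbs(cv2.resize(i[190:225,303:341],None,fx=16,fy=16,interpolation=cv2.INTER_CUBIC),alpha=2.2)
cv2.imwrite("pics/z9.png",j)
j=cv2.resize(s["pixels"][150:180,290:320,::-1],None,fx=18,fy=18,interpolation=cv2.INTER_CUBIC)
cv2.imwrite("pics/z10.png",j)
for z in (.204,.2131): print((proj(w,[p[0],p[1],z])-[303,190])*16,(proj(s,[p[0],p[1],z])-[290,150])*18)
E
```

```text
[ 0.64693443 -0.04442913  0.27658194]
[ 0.64659646 -0.04384167  0.204     ]
[294.18359599 345.33406804] [270.66940597 390.14339416]
[294.63170232 409.68405651] [269.81849276 338.8168444 ]
```

View pics/z9.png

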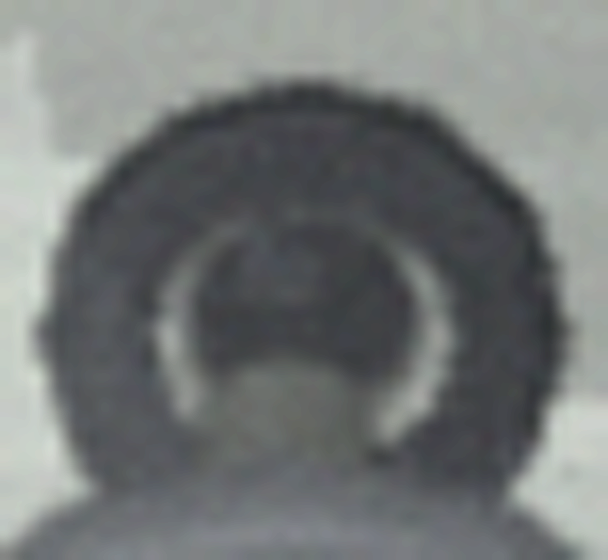

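View pics/z10.png

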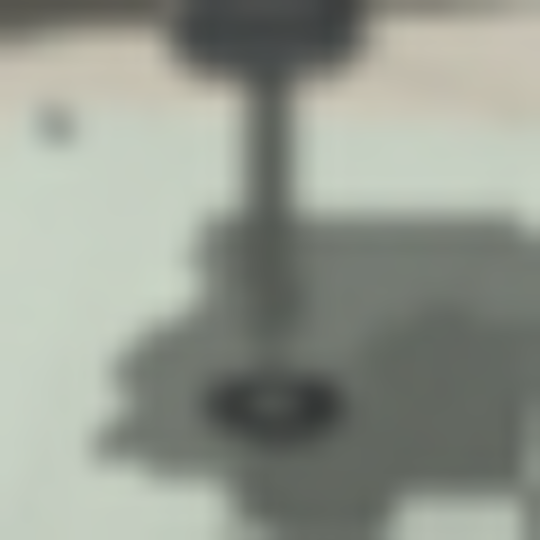

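Call:
send_rows:
  increments:
    - [-0.0003,0.0004,-0.003,0,0,0,0]
    - [-0.0003,0.0004,-0.006,0,0,0,0]
    - [-0.0003,0.0004,-0.009,0,0,0,0]
    - [-0.0003,0.0004,-0.012,0,0,0,0]
    - [-0.0003,0.0004,-0.014,0,0,0,0]
    - [-0.0003,0.0004,-0.014,0,0,0,0]

```text
t: 8.05
position: [0.6463, -0.044, 0.2616]
orientation: [0.042, 0.999, -0.0, -0.0]
wrist_force: [-0.8, -0.5, -0.6]
width: 0.157
```

```bash
python3 look.py 2
```

```text
8.05 [ 0.64630995 -0.04398868  0.26164223] [-0.75633308 -0.48015003 -0.57805846] 0.157378946902395
exp w [204.51389405 298.36870516] s [554.2532312  250.85909758] sc [203.22959991 239.23254071]
```

View pics/l2.png

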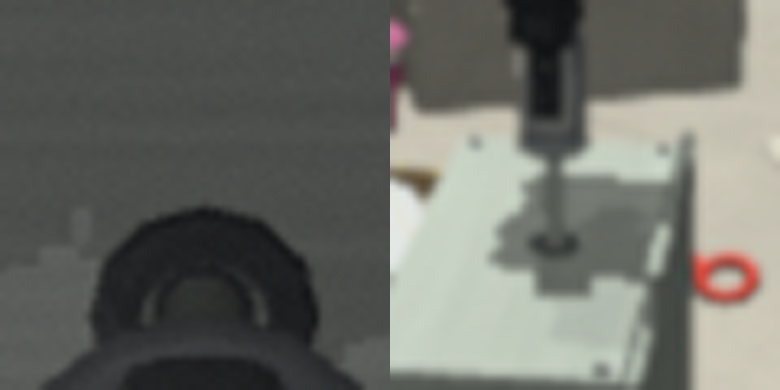

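Call:
send_rows:
  increments:
    - [0,0,-0.002,0,0,0,0]
    - [0,0,-0.004,0,0,0,0]
    - [0,0,-0.006,0,0,0,0]
    - [0,0,-0.007,0,0,0,0]
    - [0,0,-0.007,0,0,0,0]

```text
t: 8.62
position: [0.6464, -0.044, 0.2549]
orientation: [0.042, 0.999, -0.0, -0.0]
wrist_force: [0.2, 0.0, -1.2]
width: 0.154
```

Call:
send_rows:
  increments:
    - [0,0,-0.0005,0,0,0,0]
    - [0,0,-0.001,0,0,0,0]
    - [0,0,-0.0015,0,0,0,0]
    - [0,0,-0.002,0,0,0,0]
    - [0,0,-0.0025,0,0,0,0]
    - [0,0,-0.003,0,0,0,0]
    - [0,0,-0.003,0,0,0,0]

```text
t: 9.2
position: [0.6465, -0.044, 0.2522]
orientation: [0.042, 0.999, -0.0, -0.0]
wrist_force: [-0.2, 0.0, -0.8]
width: 0.157
```

Call:
send_rows:
  increments:
    - [0,0,-0.0005,0,0,0,0]
    - [0,0,-0.001,0,0,0,0]
    - [0,0,-0.0015,0,0,0,0]
    - [0,0,-0.002,0,0,0,0]
    - [0,0,-0.0025,0,0,0,0]
    - [0,0,-0.003,0,0,0,0]
    - [0,0,-0.003,0,0,0,0]

```text
t: 9.78
position: [0.6467, -0.0441, 0.2496]
orientation: [0.042, 0.999, 0.0, 0.0]
wrist_force: [0.1, -0.6, 4.8]
width: 0.156
```

Call:
send_rows:
  increments:
    - [0,0,-0.0005,0,0,0,0]
    - [0,0,-0.001,0,0,0,0]
    - [0,0,-0.0015,0,0,0,0]
    - [0,0,-0.0015,0,0,0,0]

```text
t: 10.12
position: [0.6468, -0.044, 0.2483]
orientation: [0.042, 0.999, 0.0, 0.0]
wrist_force: [-1.5, 0.3, 6.8]
width: 0.154
```

Call:
send_rows:
  increments:
    - [0,0,-0.0005,0,0,0,0]
    - [0,0,-0.001,0,0,0,0]
    - [0,0,-0.0015,0,0,0,0]
    - [0,0,-0.0015,0,0,0,0]

```text
t: 10.45
position: [0.6468, -0.0441, 0.2469]
orientation: [0.042, 0.999, 0.0, 0.0]
wrist_force: [-2.3, 0.6, 8.0]
width: 0.157
```

Call:
send_rows:
  increments:
    - [0,0,-0.0005,0,0,0,0]
    - [0,0,-0.001,0,0,0,0]
    - [0,0,-0.0013,0,0,0,0]
    - [0,0,-0.0013,0,0,0,0]

```text
t: 10.78
position: [0.6469, -0.0441, 0.2457]
orientation: [0.042, 0.999, 0.0, 0.001]
wrist_force: [-1.2, 0.5, 9.2]
width: 0.158
```

Call:
send_rows:
  increments:
    - [0,0,-0.0005,0,0,0,0]
    - [0,0,-0.001,0,0,0,0]
    - [0,0,-0.001,0,0,0,0]
    - [0,0,-0.001,0,0,0,0]

```text
t: 11.12
position: [0.6469, -0.0441, 0.2448]
orientation: [0.042, 0.999, 0.0, 0.001]
wrist_force: [-1.0, 0.3, 9.4]
width: 0.155
```

```bash
python3 look.py 3
```

```text
11.1167 [ 0.64692182 -0.04410165  0.24479888] [-1.03587695  0.27359573  9.38982881] 0.15505784721804364
exp w [203.96187048 297.21768949] s [553.48293847 284.53346701] sc [201.79216666 276.88591495]
```

View pics/l3.png

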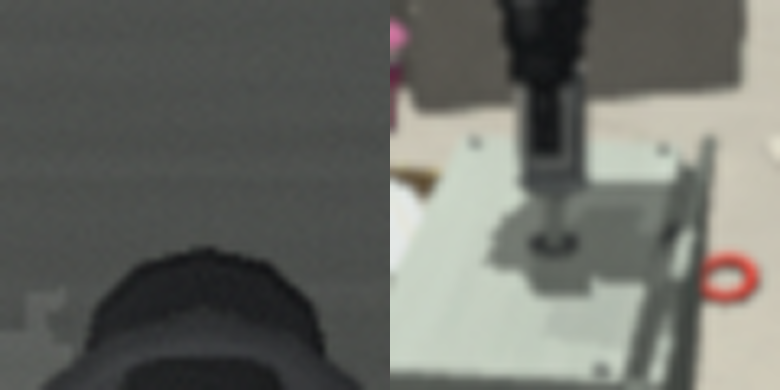

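The cover has started forward: in the side view the lip moved from about x=688 to 707. I'll hold the pin down.

Call:
send_rows:
  increments:
    - [0,0,0,0,0,0,0]
    - [0,0,0,0,0,0,0]
    - [0,0,0,0,0,0,0]
    - [0,0,0,0,0,0,0]
    - [0,0,0,0,0,0,0]
    - [0,0,0,0,0,0,0]
    - [0,0,0,0,0,0,0]
    - [0,0,0,0,0,0,0]
    - [0,0,0,0,0,0,0]
    - [0,0,0,0,0,0,0]
    - [0,0,0,0,0,0,0]
    - [0,0,0,0,0,0,0]

```text
t: 12.27
position: [0.6469, -0.0441, 0.2448]
orientation: [0.042, 0.999, 0.0, 0.001]
wrist_force: [-2.1, -0.2, 9.2]
width: 0.155
```

Call:
send_rows:
  increments:
    - [0,0,0,0,0,0,0]
    - [0,0,0,0,0,0,0]
    - [0,0,0,0,0,0,0]
    - [0,0,0,0,0,0,0]
    - [0,0,0,0,0,0,0]
    - [0,0,0,0,0,0,0]
    - [0,0,0,0,0,0,0]
    - [0,0,0,0,0,0,0]

```text
t: 12.93
position: [0.6469, -0.0441, 0.2448]
orientation: [0.042, 0.999, 0.0, 0.001]
wrist_force: [-1.0, 0.4, 9.5]
width: 0.157
```

```bash
python3 look.py 4; python3 - <<'E'
import cv2
from cell import r
for n in ["side","scene"]: cv2.imwrite(f"pics/{n}4.png",r.camera(n)["pixels"][:,:,::-1])
E
```

```text
12.9333 [ 0.64693978 -0.04409444  0.24482981] [-1.02754823  0.41580502  9.47170719] 0.1566301110872384
exp w [204.03877494 297.38362168] s [553.44163493 284.47775601] sc [201.7481022  276.81139166]
```

View pics/l4.png

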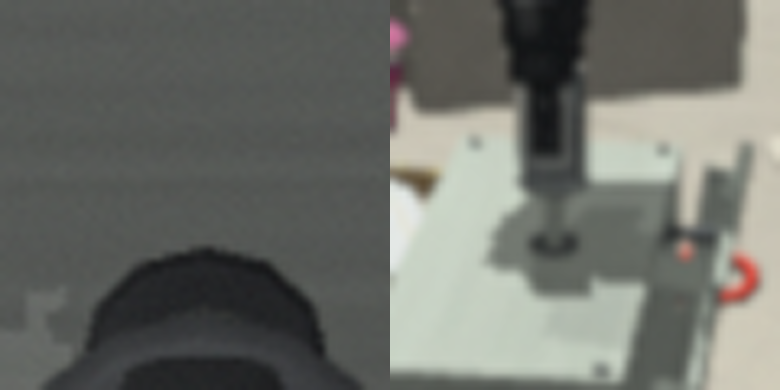

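View pics/scene4.png

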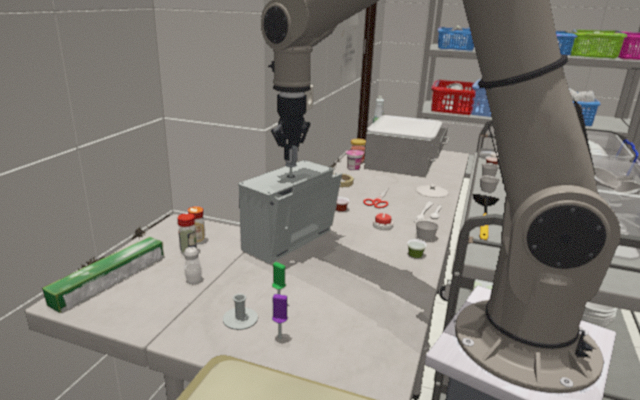

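Call:
send_rows:
  increments:
    - [0,0,0.002,0,0,0,0]
    - [0,0,0.006,0,0,0,0]
    - [0,0,0.012,0,0,0,0]
    - [0,0,0.02,0,0,0,0]
    - [0,0,0.03,0,0,0,0]
    - [0,0,0.042,0,0,0,0]
    - [0,0,0.055,0,0,0,0]
    - [0,0,0.066,0,0,0,0]
    - [0,0,0.074,0,0,0,0]
    - [0,0,0.08,0,0,0,0]

```text
t: 14.02
position: [0.6468, -0.044, 0.3255]
orientation: [0.042, 0.999, 0.0, 0.001]
wrist_force: [0.8, 0.1, -0.7]
width: 0.154
```

Call:
send_rows:
  increments:
    - [-0.005,0.014,0,0,0,0.01,0]
    - [-0.013,0.035,0,0,0,0.02,0]
    - [-0.023,0.062,0,0,0,0.035,0]
    - [-0.035,0.092,0,0,0,0.05,0]
    - [-0.047,0.124,0,0,0,0.07,0]
    - [-0.059,0.157,0,0,0,0.085,0]
    - [-0.072,0.19,0,0,0,0.1,0]
    - [-0.085,0.225,0,0,0,0.12,0]
    - [-0.097,0.258,0,0,0,0.135,0]
    - [-0.109,0.29,0,0,0,0.15,0]
    - [-0.12,0.318,0,0,0,0.165,0]
    - [-0.13,0.346,0,0,0,0.178,0]

```text
t: 15.02
position: [0.515, 0.3039, 0.3239]
orientation: [-0.048, 0.999, -0.0, -0.0]
wrist_force: [0.5, -0.2, -1.1]
width: 0.157
```

Call:
send_rows:
  increments:
    - [0,0,-0.01,0,0,0,0]
    - [0,0,-0.03,0,0,0,0]
    - [0,0,-0.055,0,0,0,0]
    - [0,0,-0.08,0,0,0,0]
    - [0,0,-0.105,0,0,0,0]
    - [0,0,-0.125,0,0,0,0]
    - [0,0,-0.14,0,0,0,0]
    - [0,0,-0.15,0,0,0,0]
    - [0,0,-0.15,0,0,0,0]
    - [0,0,-0.15,0,0,0,0]

```text
t: 15.85
position: [0.5165, 0.302, 0.1741]
orientation: [-0.047, 0.999, -0.0, -0.0]
wrist_force: [0.2, 0.3, 0.0]
width: 0.155
```

```bash
python3 - <<'E'
import cv2,numpy as np
from h import *
s=r.sense();p=s["position"];print(s["t"],p,s["wrist_force"],s["width"])
I={}
for n in ["wrist","side","scene"]:
    c=r.camera(n);I[n]=c["pixels"][:,:,::-1].copy();cv2.imwrite(f"pics/{n}5.png",I[n])
    print(n,proj(c,[p[0],p[1],p[2]-.0636]),"stand mouth",proj(c,[.5168,.3025,.058]))
f=lambda i,x,y,d:cv2.resize(i[y:y+d,x:x+d],(390,390),interpolation=cv2.INTER_CUBIC)
cv2.imwrite("pics/z11.png",np.hstack([f(I["side"],310,235,85),f(I["scene"],195,250,85)]))
E
```

```text
15.85 [0.5164632  0.30198984 0.1740805 ] [0.20488748 0.30934123 0.02350272] 0.15527071029368272
wrist [321.51197826 216.01043492] stand mouth [321.94683353 196.85380598]
side [353.47084499 271.9755484 ] stand mouth [352.38181468 290.25102619]
scene [239.19424474 274.83838843] stand mouth [239.70912495 296.06187284]
```

View pics/z11.png

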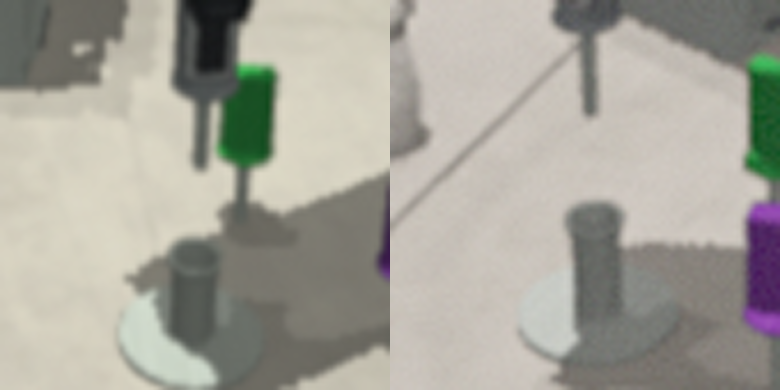

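View pics/wrist5.png

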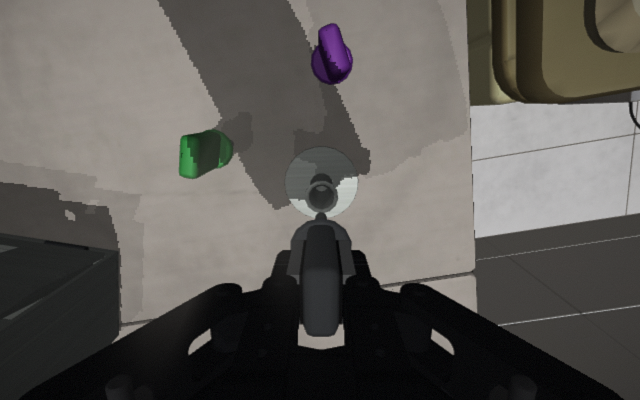

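Call:
send_rows:
  increments:
    - [0.0003,0.0003,-0.01,0,0,0,0]
    - [0.0003,0.0003,-0.025,0,0,0,0]
    - [0.0003,0.0003,-0.04,0,0,0,0]
    - [0.0003,0.0003,-0.055,0,0,0,0]
    - [0.0003,0.0003,-0.07,0,0,0,0]
    - [0.0003,0.0003,-0.082,0,0,0,0]
    - [0.0003,0.0003,-0.092,0,0,0,0]
    - [0.0003,0.0003,-0.098,0,0,0,0]
    - [0.0003,0.0003,-0.1,0,0,0,0]
    - [0.0003,0.0003,-0.1,0,0,0,0]

```text
t: 16.83
position: [0.5168, 0.3023, 0.0738]
orientation: [-0.047, 0.999, -0.0, -0.0]
wrist_force: [0.4, 0.5, -1.2]
width: 0.159
```

Call:
send_rows:
  increments:
    - [0,0,-0.0008,0,0,0,0]
    - [0,0,-0.0014,0,0,0,0]
    - [0,0,-0.0018,0,0,0,0]
    - [0,0,-0.0018,0,0,0,0]

```text
t: 17.17
position: [0.517, 0.3024, 0.0725]
orientation: [-0.047, 0.999, 0.0, 0.0]
wrist_force: [0.4, 0.7, -1.9]
width: 0.158
```

Call:
send_rows:
  increments:
    - [0,0,-0.0005,0,0,0,0]
    - [0,0,-0.001,0,0,0,0]
    - [0,0,-0.001,0,0,0,0]

```text
t: 17.42
position: [0.517, 0.3024, 0.0716]
orientation: [-0.047, 0.999, 0.0, 0.0]
wrist_force: [-0.9, -0.9, 5.8]
width: 0.153
```

Call:
send_rows:
  increments:
    - [0,0,0,0,0,0,20]
    - [0,0,0,0,0,0,30]
    - [0,0,0,0,0,0,45]
    - [0,0,0,0,0,0,60]
    - [0,0,0,0,0,0,80]
    - [0,0,0,0,0,0,100]
    - [0,0,0,0,0,0,100]
    - [0,0,0,0,0,0,100]
    - [0,0,0,0,0,0,100]

```text
t: 18.17
position: [0.5169, 0.3023, 0.0712]
orientation: [-0.047, 0.999, -0.0, 0.0]
wrist_force: [0.7, 0.1, 0.7]
width: 1.002
```

Call:
send_rows:
  increments:
    - [0,0,0.005,0,0,0,100]
    - [0,0,0.015,0,0,0,100]
    - [0,0,0.03,0,0,0,100]
    - [0,0,0.05,0,0,0,100]
    - [0,0,0.08,0,0,0,100]
    - [0,0,0.11,0,0,0,100]
    - [0,0,0.14,0,0,0,100]
    - [0,0,0.17,0,0,0,100]
    - [0,0,0.2,0,0,0,100]
    - [0,0,0.225,0,0,0,100]
    - [0,0,0.24,0,0,0,100]
    - [0,0,0.25,0,0,0,100]

```text
t: 19.17
position: [0.5172, 0.3023, 0.3244]
orientation: [-0.047, 0.999, 0.001, 0.001]
wrist_force: [0.1, -0.5, -0.1]
width: 1.004
```

```bash
python3 - <<'E'
import cv2,numpy as np
from h import *
s=r.sense();p=s["position"];print(s["t"],p,s["wrist_force"],s["width"])
I={}
for n in ["wrist","side","scene"]:
    c=r.camera(n);I[n]=c["pixels"][:,:,::-1].copy();cv2.imwrite(f"pics/{n}6.png",I[n])
f=lambda i,x,y,d:cv2.resize(i[y:y+d,x:x+d],(390,390),interpolation=cv2.INTER_CUBIC)
cv2.imwrite("pics/z12.png",np.hstack([f(I["side"],310,235,85),f(I["scene"],195,250,85)]))
cv2.imwrite("pics/z13.png",np.hstack([f(I["side"],250,130,130),f(I["scene"],230,140,130)]))
E
```

```text
19.1667 [0.51722693 0.30232524 0.32444176] [ 0.1377469  -0.50715274 -0.13584863] 1.0036247278332209
```

View pics/z12.png

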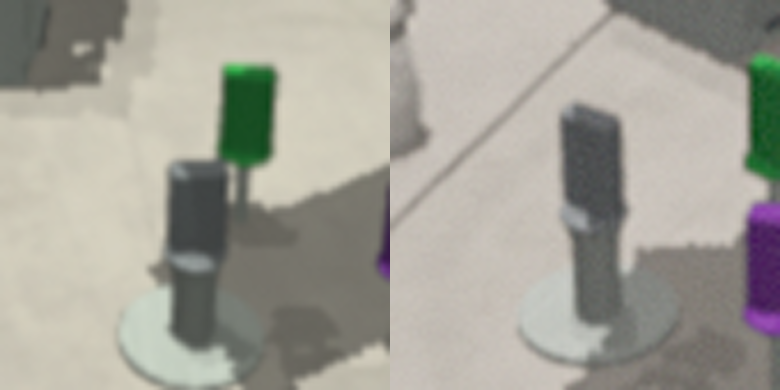

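View pics/z13.png

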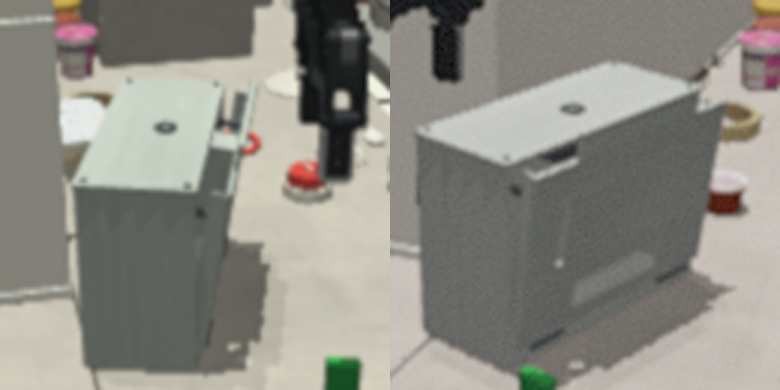

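The key is seated upright and the cover is ajar by about 0.14. Next I'll shut the fingers and use them as a hook behind the lip.

Call:
send_rows:
  increments:
    - [0.004,-0.012,0,0,0,-0.01,50]
    - [0.012,-0.037,0,0,0,-0.02,0]
    - [0.021,-0.066,0,0,0,-0.04,0]
    - [0.031,-0.096,0,0,0,-0.06,0]
    - [0.041,-0.127,0,0,0,-0.08,0]
    - [0.051,-0.158,0,0,0,-0.1,0]
    - [0.061,-0.189,0,0,0,-0.12,0]
    - [0.071,-0.22,-0.01,0,0,-0.14,0]
    - [0.08,-0.25,-0.025,0,0,-0.155,0]
    - [0.088,-0.275,-0.04,0,0,-0.17,0]
    - [0.094,-0.293,-0.055,0,0,-0.178,0]
    - [0.094,-0.293,-0.06,0,0,-0.178,0]
  newtons: 40

```text
t: 20.32
position: [0.6098, 0.0036, 0.2579]
orientation: [0.045, 0.999, -0.002, -0.002]
wrist_force: [-1.0, -0.5, -0.1]
width: -0.001
```

Call:
send_rows:
  increments:
    - [0,0,0,0,0,0,0]
    - [0,0,0,0,0,0,0]
    - [0,0,0,0,0,0,0]

```text
t: 20.57
position: [0.6107, 0.0102, 0.2613]
orientation: [0.041, 0.999, 0.0, -0.0]
wrist_force: [1.0, 0.2, -0.5]
width: -0.001
```

```bash
cat > look2.py <<'E'
import cv2,numpy as np,sys
from h import *
s=r.sense();p=s["position"];print(s["t"],p,s["wrist_force"],s["width"])
C=np.array([.6567,-.0449]);R=np.array([[.9965,.084],[-.084,.9965]])
print("local TCP",R.T@(np.array(p[:2])-C))
I={n:r.camera(n)["pixels"][:,:,::-1].copy() for n in ["wrist","side","scene"]}
f=lambda i,x,y,d:cv2.resize(i[y:y+d,x:x+d],(390,390),interpolation=cv2.INTER_CUBIC)
k=sys.argv[1]
cv2.imwrite(f"pics/h{k}.png",np.hstack([f(I["side"],250,130,150),f(I["scene"],225,125,150)]))
cv2.imwrite(f"pics/hw{k}.png",I["wrist"])
E
python3 look2.py 1
```

```text
20.5667 [0.61071605 0.01016246 0.26133184] [ 1.02535343  0.24687058 -0.49444608] -0.0014760981099997547
local TCP [-0.05044826  0.05100709]
```

View pics/h1.png

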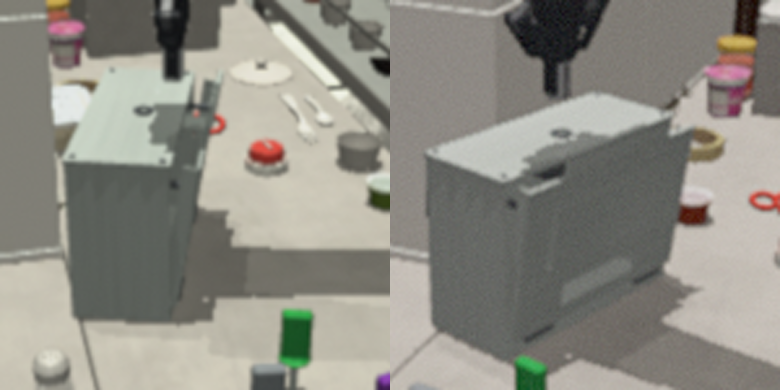

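View pics/hw1.png

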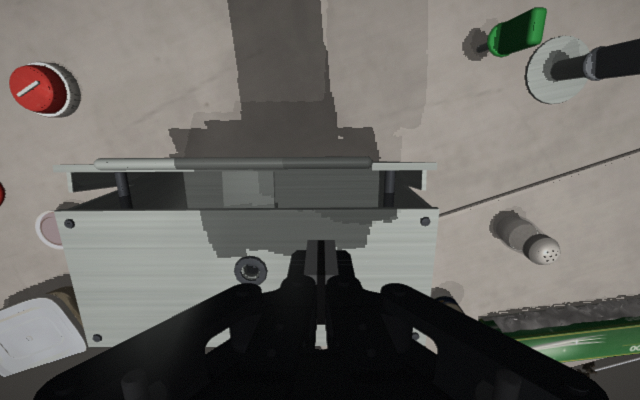

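Call:
send_rows:
  increments:
    - [0,0,-0.01,0,0,0,0]
    - [0,0,-0.025,0,0,0,0]
    - [0,0,-0.038,0,0,0,0]
    - [0,0,-0.047,0,0,0,0]
    - [0,0,-0.051,0,0,0,0]
    - [0,0,-0.051,0,0,0,0]
    - [-0.004,0.0003,-0.051,0,0,0,0]
    - [-0.01,0.0008,-0.051,0,0,0,0]
    - [-0.016,0.0013,-0.051,0,0,0,0]
    - [-0.022,0.0018,-0.051,0,0,0,0]
    - [-0.028,0.0023,-0.051,0,0,0,0]
    - [-0.032,0.0027,-0.051,0,0,0,0]

```text
t: 21.72
position: [0.578, 0.0121, 0.2105]
orientation: [0.042, 0.999, 0.0, 0.0]
wrist_force: [0.6, 0.9, 0.2]
width: -0.002
```

```bash
python3 look2.py 2
```

```text
21.7167 [0.57804404 0.01207945 0.21053015] [0.5715499  0.87467684 0.24280752] -0.0017378513391188594
local TCP [-0.08316694  0.05017292]
```

View pics/h2.png

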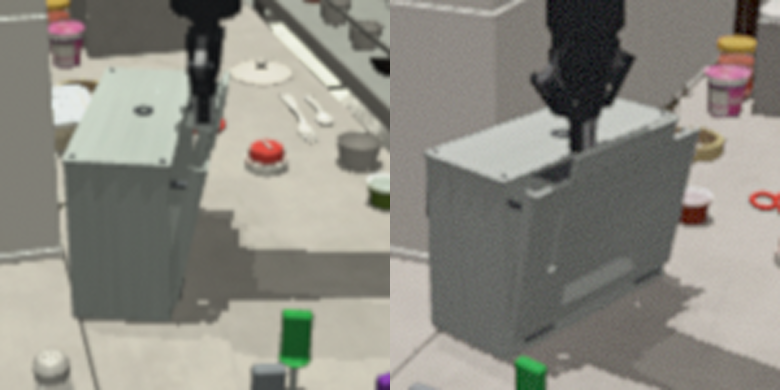

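View pics/hw2.png

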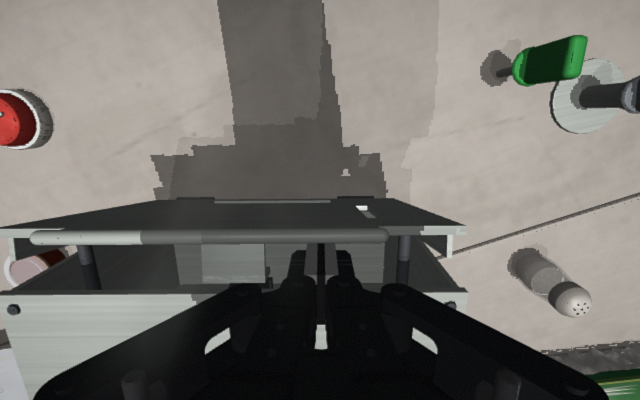

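Call:
send_rows:
  increments:
    - [-0.006,0.0005,0,0,0,0,0]
    - [-0.012,0.001,-0.003,0,0,0,0]
    - [-0.018,0.0015,-0.006,0,0,0,0]
    - [-0.024,0.002,-0.009,0,0,0,0]
    - [-0.03,0.0025,-0.012,0,0,0,0]
    - [-0.036,0.003,-0.015,0,0,0,0]
    - [-0.042,0.0035,-0.018,0,0,0,0]
    - [-0.048,0.004,-0.021,0,0,0,0]
    - [-0.054,0.0045,-0.024,0,0,0,0]
    - [-0.06,0.005,-0.027,0,0,0,0]
    - [-0.066,0.0055,-0.03,0,0,0,0]
    - [-0.072,0.006,-0.034,0,0,0,0]

```text
t: 22.87
position: [0.5063, 0.018, 0.176]
orientation: [0.042, 0.999, 0.0, 0.0]
wrist_force: [0.4, -0.9, 0.5]
width: 0.002
```

```bash
python3 look2.py 3
```

```text
22.8667 [0.5062979  0.01802159 0.17599682] [ 0.41923959 -0.91695681  0.503677  ] 0.0019298986782301981
local TCP [-0.15516111  0.05006758]
```

View pics/h3.png

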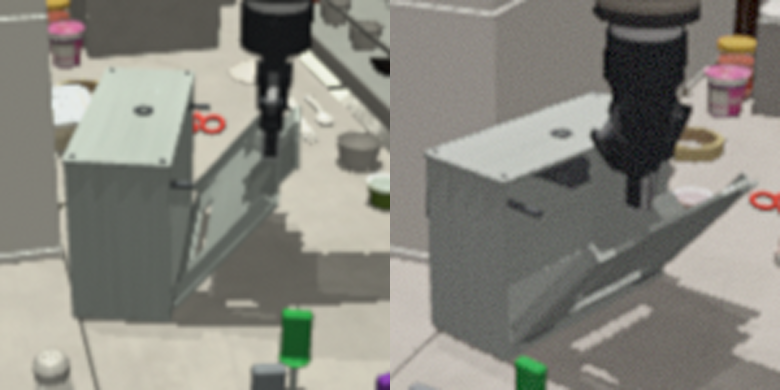

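View pics/hw3.png

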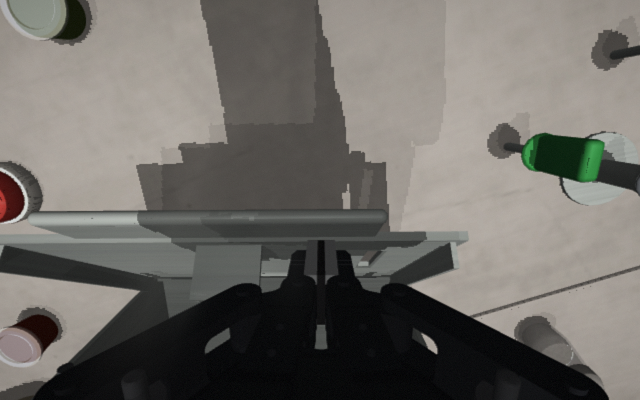

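Call:
send_rows:
  increments:
    - [0.003,0,0.003,0,0,0,0]
    - [0.005,0,0.015,0,0,0,0]
    - [0.005,0,0.035,0,0,0,0]
    - [0.005,0,0.06,0,0,0,0]
    - [0.005,0,0.085,0,0,0,0]
    - [0.005,0,0.105,0,0,0,0]
    - [0.005,0,0.12,0,0,0,0]
    - [0.005,0,0.12,0,0,0,0]
    - [0.005,0,0.12,0,0,0,0]
    - [0.005,0,0.12,0,0,0,0]
    - [0.005,0,0.12,0,0,0,0]
    - [0.005,0,0.12,0,0,0,0]

```text
t: 24.02
position: [0.5116, 0.0179, 0.2955]
orientation: [0.042, 0.999, -0.0, -0.001]
wrist_force: [0.0, -1.2, -0.3]
width: -0.002
```

Call:
send_rows:
  increments:
    - [0,0,0,0,0,0,0]
    - [0,0,0,0,0,0,0]
    - [0,0,0,0,0,0,0]
    - [0,0,0,0,0,0,0]
    - [0,0,0,0,0,0,0]
    - [0,0,0,0,0,0,0]
    - [0,0,0,0,0,0,0]
    - [0,0,0,0,0,0,0]
    - [0,0,0,0,0,0,0]
    - [0,0,0,0,0,0,0]
    - [0,0,0,0,0,0,0]
    - [0,0,0,0,0,0,0]

```text
t: 25.02
position: [0.5119, 0.018, 0.2962]
orientation: [0.042, 0.999, -0.0, 0.0]
wrist_force: [-0.0, 0.7, -0.2]
width: -0.001
```

```bash
python3 look2.py 4
```

```text
25.0167 [0.51185742 0.01799455 0.29622533] [-0.00407825  0.65698214 -0.19410185] -0.0005407781254963788
local TCP [-0.14961878  0.05050764]
```

View pics/h4.png

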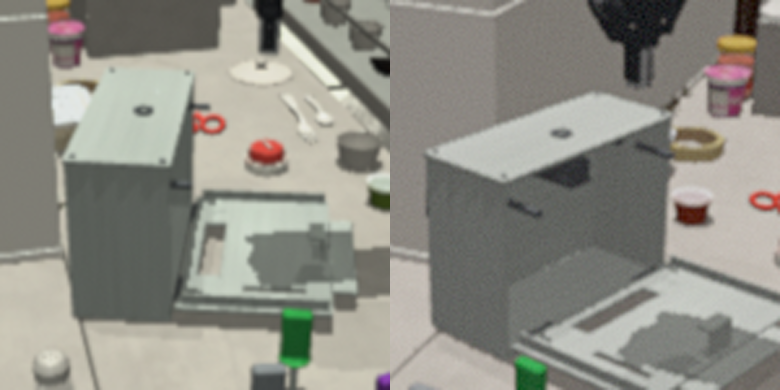

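View pics/hw4.png

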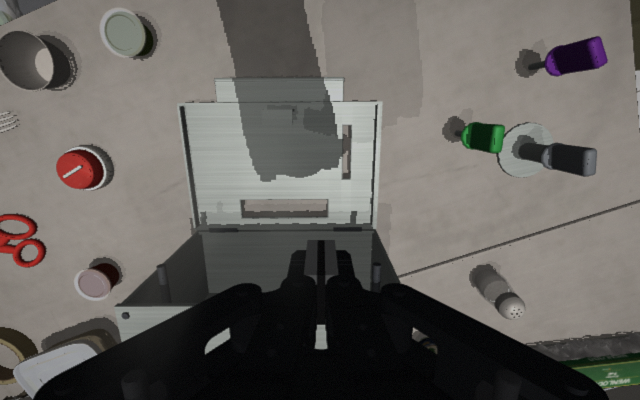

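Call:
send_rows:
  increments:
    - [0,0,0,0,0,0,0]
    - [0,0,0,0,0,0,0]
    - [0,0,0,0,0,0,0]
    - [0,0,0,0,0,0,0]
    - [0,0,0,0,0,0,0]
    - [0,0,0,0,0,0,0]
    - [0,0,0,0,0,0,0]
    - [0,0,0,0,0,0,0]
    - [0,0,0,0,0,0,0]
    - [0,0,0,0,0,0,0]
    - [0,0,0,0,0,0,0]
    - [0,0,0,0,0,0,0]

```text
t: 26.17
position: [0.5118, 0.018, 0.2962]
orientation: [0.042, 0.999, -0.0, -0.0]
wrist_force: [-0.4, -0.2, 0.3]
width: -0.001
```

```bash
python3 look2.py 5; python3 - <<'E'
from h import *
import cv2
a=cv2.imread("pics/h4.png").astype(int);b=cv2.imread("pics/h5.png").astype(int);print("diff",abs(a-b)[150:,170:].mean(),abs(a-b)[150:,170:].max())
s=r.camera("side");sc=r.camera("scene");w=r.camera("wrist")
S=s["pixels"][:,:,::-1]
cv2.imwrite("pics/z14.png",cv2.resize(S[195:260,310:395],None,fx=8,fy=8,interpolation=cv2.INTER_CUBIC))
W=w["pixels"][:,:,::-1]
cv2.imwrite("pics/z15.png",cv2.resize(W[60:130,320:400],None,fx=8,fy=8,interpolation=cv2.INTER_CUBIC))
E
```

```text
26.1667 [0.51181877 0.01797421 0.29616478] [-0.35312575 -0.16560232  0.26305727] -0.0012299889862762124
local TCP [-0.14965558  0.05048412]
diff 1.2312818761384334 18
```

View pics/z14.png

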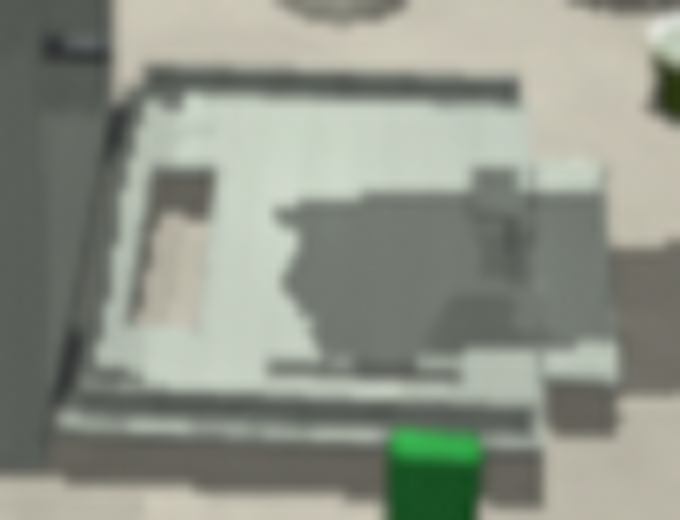

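View pics/z15.png

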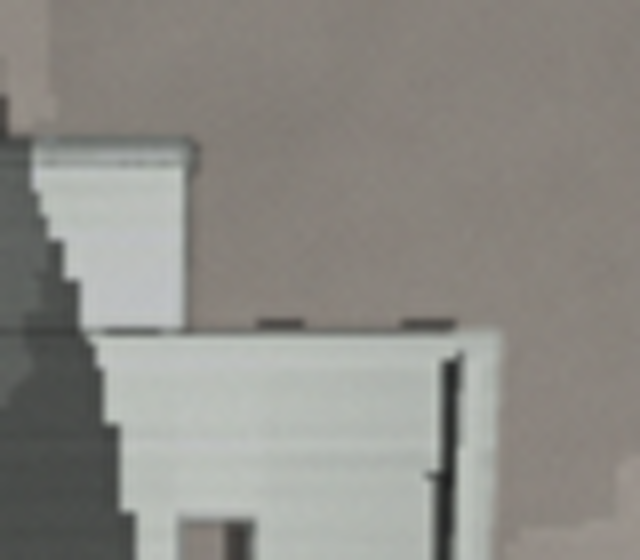

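```bash
python3 - <<'E'
from h import *
import cv2
s=r.camera("side");sc=r.camera("scene");w=r.camera("wrist")
x,e=tri([(s,387.25,242.25),(w,343.5,77.75)]);print(x,e)
C=np.array([.6567,-.0449]);R=np.array([[.9965,.084],[-.084,.9965]])
l=R.T@(x[:2]-C);print(l,"angle",np.arctan2(-.058-l[0],x[2]-.025))
cv2.imwrite("pics/sceneE.png",sc["pixels"][:,:,::-1])
E
```

```text
[0.40366436 0.05487781 0.02715431] [array([-0.21009262,  0.00095745]), array([ 0.02597013, -0.52770249])]
[-0.26053135  0.0781736 ] angle 1.5601598016407303
```

View pics/sceneE.png

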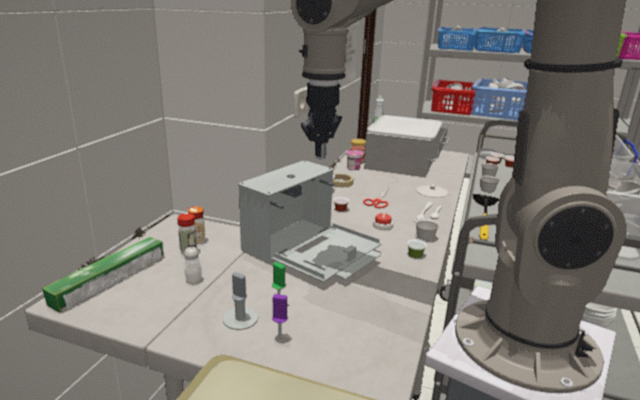

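The cover measures about 1.56 rad, which is fully down. The key stands upright at (239,290), the bystanders are unmoved, and the gripper is clear of everything. I'm handing in.

```bash
python3 -c "
from cell import r
print(r.hand_in())"
```

```text
the job is handed in; nothing more can be done
None
```

I took the key from its stand and pressed the pin through the release hole in small steps until the latch let go. The force read about 9.5 N at the wrist, roughly 10 N once the reading's offset is allowed for. I held it there for about 2 s while the cover moved forward, then put the key back in its stand. With the fingers shut, I hooked the lip and swung the cover past its sinking point. It went down by itself, and I handed in at about 26 s of the 72 s allowed.

**Last checks:**
- **Cover:** it measured about 1.56 rad from two camera views and did not move between pictures taken 1 s apart.
- **Key:** it stands upright with its guard on the stand's rim.
- **Bystanders:** the timer, sauce pot and salt shaker look unmoved in the pictures; I did not measure their final positions.
- **Arm:** it was clear of everything, and the wrist force read about zero.

No check failed. The one disagreement was in finding the release hole: the cameras differed by 2 to 6 mm in y. I lined up the pin by comparing pin and hole in the wrist picture, and it went in without touching the side.

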